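# Close the soil-sample case

## Robot

A 6-joint arm with a two-finger parallel gripper is mounted at the origin on the work surface. World frame = base frame: x ahead of the robot, y to its left, z up, the work surface at z = 0. Lengths are in mm, angles in rad, forces in N, time in s.
With the tool pointing down it reaches from about 350 to 1000 mm from the base axis. Payload 7.1 kg.
Tool frame: the origin (TCP) lies at the very end of the fingers, on their centre line; the grasp point (between the pads) lies 19 mm behind it; z points along the fingers, y is the line along which they close (so a half turn about z gives the same grasp; the last joint's range is limited). The gripper opens to 85 mm and grips with 20 to 120 N. Pads are 22 mm wide; open, the fingers measure 114 mm over their backs; the gripper's body (76 mm by 85 mm) begins 54 mm behind the grasp point. The pads swing forward as they close: fully open they stand 13 mm farther back than shut.
Start: joints at [1.216, 0.423, 1.63, -0, 1.089, -0.019], TCP at [205.921, 590.086, 231.319] pointing down, gripper open.
Joint ranges: [-3, 3], [-0.9, 2.11], [0.09, 2.58], [-1.31, 4.45], [0.11, 2.69], [-2.54, 2.54]. Speed limits (rad/s): [2.39, 2.39, 3.01, 3.14, 3.14, 3.14].

## Interface

Orientations are given as a rotation vector (axis times angle).
In Python, from workcell import robot, eyes, job, read_state gives the robot as it stands (robot), with the cameras (eyes), the job (job) and the readings as plain functions.
- The arm moves only by the tool hand_motion, called after "Emit:" as name(argument=value, ...) on one line, values as JSON. Schema: {"type":"object","properties":{"plan":{"type":"object","properties":{"moves":{"type":"array","items":{"type":"array","items":{"type":"number"},"minItems":6,"maxItems":6},"minItems":1,"maxItems":20}},"additionalProperties":false,"required":["moves"]},"finger_gap":{"type":"number"},"only":{"type":"string"},"quiet":{"type":"boolean"},"lines":{"type":"string"}},"required":["plan"],"additionalProperties":false}. plan is an object whose key "moves" holds a list of rows, 1 to 20 of them, each of 6 numbers: dx, dy, dz in mm, then a rotation vector rx, ry, rz in rad; each row shifts and turns the commanded pose from where the row before left it, along the tool's axes as they then stand; what a row does not reach is not made up. A row lasts 1/10 s, in which the tool goes at most 50 mm and 0.15 rad, less where a joint would pass 70% of its speed; a pose out of reach is approached as far as the arm can. finger_gap is the opening from 0.0 (shut) to 1.0 (fully open), set as the call begins (left out keeps the last). The fingers move at their own pace and stop on an object; the grip force is fixed at half the most. Time passes only in rows, so rows that do not move let the fingers close. The tool returns the time, the measured TCP pose, the force, the opening and the grip force at its end. only (a regular expression) keeps the lines of the reply that match it, lines (a string "A,B") keeps lines A to B, and quiet returns only ok. Input that does not fit is refused with a message, and nothing moves.
- read_state(): the state, without advancing time (a new reading comes with each control period).
- eyes.grab_frame(name): name is "scene" or "top"; returns (picture, depth): 400x640x3 uint8, red, green, blue; 400x640 float32, mm along the optical axis (not along the pixel's ray), 0 where there is no reading.
- eyes.calibration(name): a dict with "fx", "fy", "cx", "cy" (pixels), "dist" ([k1, k2, p1, p2, k3] as OpenCV has them; the pictures are not rectified), "R" (3x3) and "t" (3): a world point X has camera coordinates R X + t. Camera axes: x right, y down, z forward; pixel columns grow to the right and rows downward; lengths in mm; the calibration is good to about 2 mm. A picture is of the moment at which its call begins. calibration takes no time and is no camera call.
- job.close_job(): hands the job in; it is judged then, once.
The state is a dict: "t": time; "joint_positions": joint angles; "joint_velocities": joint speeds; "effort": joint torques, N m; "ee_pos": TCP position; "tcp_rot": TCP orientation; "wrist_force": force on the tool from outside, world axes, zero at the start; "moment": the same for the moment, N m; "gripper_width": opening from 0.0 (shut) to 1.0 (fully open); "grip_force": force on a finger pad.
Only numpy, scipy, OpenCV 4.12 (cv2) and the standard library are available. Lean on these libraries where they do the work, as an engineer would, in place of code of your own. Each camera call takes 0.05 s, during which the arm holds its last target. There are 200 camera calls.

## Task

With the fingertips, push the upright plywood leaf inside the soil-sample case down until it lies flat over the jars, and then swing the open lid over it until it is fully shut. Only push, and slam neither of them: pick nothing up, do not shove the case along the table, and leave everything else where it stands.

Things in the scene. Friction and masses are not known exactly. Their poses are not given: they have to be found in the camera images.
- case: loose plywood soil-sample case (about 3 to 4.5 kg), open on top, 240 mm along its x, 200 mm along its y, 85 mm tall, walls 8 mm; origin at the centre of its underside, z up. Eight fixed jars stand in it, tops at 54 mm. The leaf's hinge runs along x just inside its -y wall and the lid's hinge runs along x on the rim of its +y wall
- leaf (a joint): inner leaf, a plywood flap 200 mm along its hinge, 130 mm long, 6 mm thick: 0 = folded flat over the jars, inside the case and 17 mm below the rim (a stop); about 1.3 to 1.6 at the start = standing upright. Friction hinge: it stays where it is left; about 1.5 N at its edge moves it
- lid (a joint): lid of the case, a plywood panel 240 mm along its hinge, 200 mm long, 10 mm thick: 0 = shut flat on the rim (a stop), top face then at 95 mm; about 1.6 to 1.85 at the start = standing open, leaning a little outwards. Friction hinge: it stays where it is left; 2 to 4 N at its edge moves it
- leaf_hinge (a point): middle of the leaf's hinge line, case frame (0, -88, 65) mm; it lies in the leaf's mid-plane, and the folded leaf extends from it along the case's +y
- leaf_edge (a point): middle of the leaf's free edge, 130 mm from its hinge, in its mid-plane
- lid_hinge (a point): middle of the lid's hinge line, case frame (0, 100, 85) mm; it lies in the lid's under-face (inside face), and the shut lid extends from it along the case's -y
- lid_edge (a point): middle of the lid's free edge, 200 mm from its hinge and midway through its 10 mm thickness
- jar: small lidded glass jar, 60 mm across, 85 mm tall, near the case's far corner on the leaf-hinge side; leave alone; origin at the centre of its underside
- tin: small metal can, 52 mm across, 70 mm tall, on the table on the lid-hinge side of the case; leave alone; origin at the centre of its underside
- pot: small open terracotta pot, 76 mm across, 70 mm tall, beside the case on the leaf-hinge side; leave alone; origin at the centre of its underside
- soil_jar: tall jar of soil, 90 mm across, 150 mm tall, to the robot's left; leave alone; origin at the centre of its underside
- trowel: hand trowel lying on the table at the robot's right, about 320 mm long; leave alone; origin on the table under it
- ruler: wooden ruler 210 x 30 x 5 mm lying on the table to the left; leave alone; origin at the centre of its underside

How it is judged (in metres and radians):
On the way, in this order (a step that is already met when the one before it is completed fails the run):
1. the leaf is folded flat while the lid still stands open (value of joint leaf below 0.08 rad and value of joint lid above 0.6 rad), for 0.2 s.
2. the lid is shut over the leaf (value of joint lid below 0.05 rad and value of joint leaf below 0.1 rad), for 0.2 s.
At the end, for the whole second after the job is handed in: the leaf lies flat (joint under 0.08 rad), the lid is shut (under 0.05 rad), the case is at rest, level and within 20 mm of where it stood, and every other thing is within 30 mm of where it stood (value of joint lid below 0.05 rad and value of joint leaf below 0.08 rad and distance of case from where it was at the start of the episode below 0.02 m and angle between case's own z axis and vertical below 0.05 rad and linear speed of case below 0.02 m/s and distance of each of jar, tin, pot, soil_jar, trowel, ruler from where it was at the start of the episode below 0.03 m); the robot touches nothing.
It fails at once if the lid is brought down (below 0.6 rad) while the leaf still stands (above 0.3 rad) (value of joint lid below 0.6 rad and value of joint leaf above 0.3 rad).
It fails at once if the lid or the leaf is slammed (closing faster than 3 rad/s) (velocity of joint any of lid, leaf below -3 rad/s).
It fails at once if the case is shoved more than 20 mm, lifted or tipped (distance of case from where it was at the start of the episode above 0.02 m or height (world z) of case above 0.012 m or angle between case's own z axis and vertical above 0.08 rad).
It fails at once if a bystander is moved more than 30 mm or lifted (distance of any of jar, tin, pot, soil_jar, trowel, ruler from where it was at the start of the episode above 0.03 m or height (world z) of any of jar, tin, pot, soil_jar, trowel, ruler above 0.02 m).
It also fails if it takes over 64 s, if anything falls off the work surface, if the arm or the gripper's body presses on something with over 40 N, if the wrist force passes 120 N, or if a joint passes its speed limit or range.

## Working session

There is one attempt and no reset: what is moved stays moved. The work goes in short steps, Python scripts to look and compute and a tool call to move; the robot and the scene stay as the last step left them, time stands still between calls to the robot, and variables do not carry over. Pictures are saved under pics/ and viewed, at most 10 in all, crops included, and the job is handed in when it is done.

```bash
ls; mkdir -p pics; python3 - <<'E'
from workcell import robot, eyes, job, read_state
import cv2,numpy as np
for n in("scene","top"):
    p,d=eyes.grab_frame(n); cv2.imwrite(f"pics/{n}0.png",p[:,:,::-1]); np.save(f"pics/{n}0.npy",d)
    c=eyes.calibration(n); print(n,c["fx"],c["cx"],c["cy"],np.round(c["dist"],3),np.round(-np.array(c["R"]).T@np.array(c["t"])),np.round(c["R"],3).tolist())
s=read_state();print(s["t"],s["ee_pos"],s["tcp_rot"])
E
```

```text
pics
workcell.py
scene 454.4524892844535 323.0147989971005 202.88116245472773 [0.009 0.    0.    0.    0.   ] [1209.  689. 1086.] [[-0.723, 0.691, -0.009], [0.51, 0.525, -0.681], [-0.465, -0.497, -0.732]]
top 446.07818778722503 318.47603419773725 199.00357771562344 [0.002 0.    0.    0.    0.   ] [ 403.    9. 1431.] [[-0.008, -1.0, 0.013], [-0.993, 0.006, -0.118], [0.118, -0.014, -0.993]]
0.1 [205.75689275 589.62327094 230.59852824] [-5.24920894e-01 -3.09717991e+00  2.24442256e-03]
```

View pics/scene0.png

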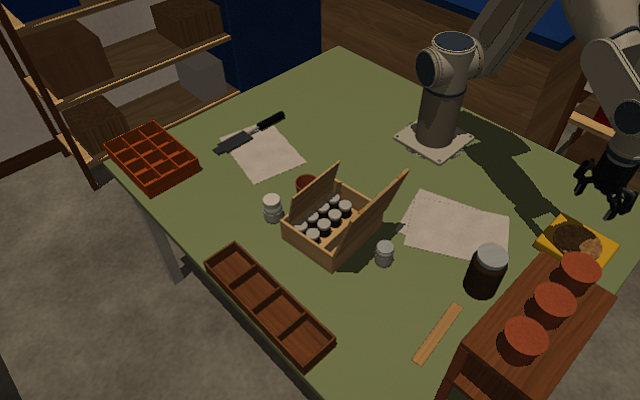

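View pics/top0.png

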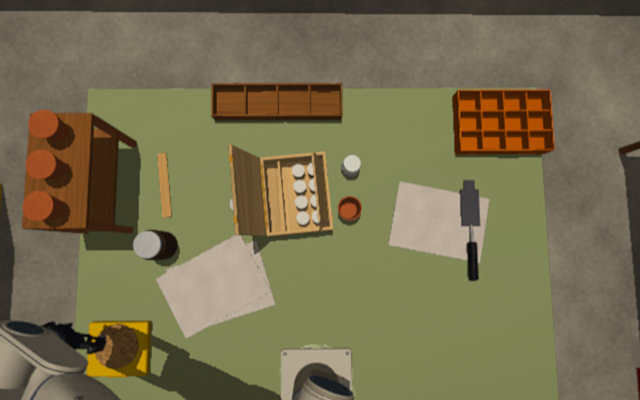

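```bash
cat > h.py <<'E'
from workcell import robot, eyes, job, read_state
import cv2,numpy as np
def cam(n):
    c=eyes.calibration(n); K=np.array([[c["fx"],0,c["cx"]],[0,c["fy"],c["cy"]],[0,0,1]])
    return K,np.array(c["dist"],float),np.array(c["R"]),np.array(c["t"]).ravel()
def cloud(n,d):
    K,D,R,t=cam(n); v,u=np.mgrid[:400,:640]
    q=cv2.undistortPoints(np.stack([u.ravel(),v.ravel()],1).astype(float)[:,None],K,D)[:,0]
    z=d.ravel(); P=np.c_[q*z[:,None],z]
    W=(P-t)@R; W[z<=0]=np.nan
    return W.reshape(400,640,3)
def proj(n,X):
    K,D,R,t=cam(n); return cv2.projectPoints(np.atleast_2d(X).astype(float),cv2.Rodrigues(R)[0],t,K,D)[0][:,0]
E
python3 - <<'E'
from h import *
T=cloud("top",np.load("pics/top0.npy"));S=cloud("scene",np.load("pics/scene0.npy"))
for n,C in(("top",T),("scene",S)):
    P=C.reshape(-1,3); P=P[np.isfinite(P).all(1)]
    b=P[(P[:,0]>350)&(P[:,0]<850)&(P[:,1]>-250)&(P[:,1]<350)]
    f=b[(abs(b[:,2])<15)]; print(n,"table z",np.median(f[:,2]))
    # table-level things, other objects
    rim=b[(b[:,2]>79)&(b[:,2]<91)]
    r=cv2.minAreaRect(rim[:,:2].astype(np.float32)); print("rim rect",len(rim),r)
    hi=b[b[:,2]>110]
    print("hi",len(hi),hi.min(0).round(),hi.max(0).round())
    m=hi[:,1]; print(np.histogram(m,bins=np.arange(-100,260,20)))
# canvas map from both views: heights
img=np.zeros((600,800,3),np.uint8)
for k,n in enumerate(("top","scene")):
    p=cv2.imread(f"pics/{n}0.png"); c=p[135:250,210:370] if n=="top" else p[140:280,250:420]
    c=cv2.resize(c,(400,int(400*c.shape[0]/c.shape[1])),interpolation=cv2.INTER_CUBIC); img[:c.shape[0],400*k:400*k+400]=c
cv2.imwrite("pics/crop0.png",img[:335])
E
```

```text
top table z -0.09423513431374408
rim rect 1048 ((586.2755737304688, 7.7833709716796875), (240.66221618652344, 308.5013732910156), 5.0528082847595215)
hi 2952 [448. -29. 110.] [690. 231. 283.]
(array([  0,   0,   0,  61, 367, 112,   0,   0,   0,   0,   0,   0,  31,
       565, 928, 793,  95]), array([-100,  -80,  -60,  -40,  -20,    0,   20,   40,   60,   80,  100,
        120,  140,  160,  180,  200,  220,  240]))
scene table z 1.4702604617407962
rim rect 697 ((585.6436157226562, 13.071609497070312), (245.80816650390625, 316.56378173828125), 4.623373031616211)
hi 2058 [447. -24. 110.] [692. 232. 283.]
(array([  0,   0,   0,  18, 493, 236,   0,   0,   0,   0,   0,   0,   0,
        93, 390, 615, 213]), array([-100,  -80,  -60,  -40,  -20,    0,   20,   40,   60,   80,  100,
        120,  140,  160,  180,  200,  220,  240]))
```

View pics/crop0.png

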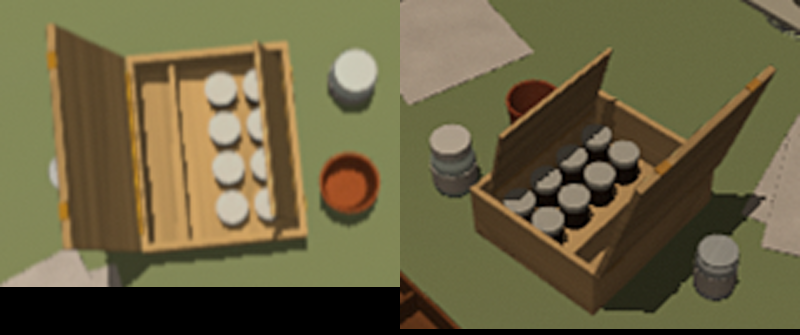

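The crops show the case yawed about 5°. The leaf stands near its -y wall, with the pot (top px 349,209) and jar (352,166) beyond it. The lid leans out over +y, and the tin is under and behind it.

```bash
cat > fit.py <<'E'
from h import *
from scipy.optimize import least_squares
def boxd(p,c,h): # signed distance to box
    q=abs(p-c)-h; return np.linalg.norm(np.maximum(q,0),axis=1)+np.minimum(q.max(1),0)
def model(a,P):
    x,y,w,le,li=a; c,s=np.cos(w),np.sin(w)
    Q=np.c_[(P[:,:2]-[x,y])@np.array([[c,-s],[s,c]]),P[:,2]]
    D=[boxd(Q,np.array([0,sg*96,42.5]),np.array([120,4,42.5])) for sg in(1,-1)]+[boxd(Q,np.array([sg*116,0,42.5]),np.array([4,100,42.5])) for sg in(1,-1)]
    def flap(Q,hy,hz,ang,sg,L,lo,hi,hx):
        u=sg*(Q[:,1]-hy); v=Q[:,2]-hz; R=np.c_[Q[:,0],u*np.cos(ang)+v*np.sin(ang),-u*np.sin(ang)+v*np.cos(ang)]
        return boxd(R,np.array([0,L/2,(lo+hi)/2]),np.array([hx,L/2,(hi-lo)/2]))
    D.append(flap(Q,-88,65,le,1,130,-3,3,100)); D.append(flap(Q,100,85,li,-1,200,0,10,120))
    return np.min(np.abs(np.array(D)),axis=0)
def fit(dT,dS,a0,**k):
    P=[]
    for n,d in(("top",dT),("scene",dS)):
        if d is None: continue
        p=cloud(n,d).reshape(-1,3); p=p[np.isfinite(p).all(1)]
        p=p[(p[:,2]>68)&(p[:,2]<320)&(abs(p[:,0]-a0[0])<160)&(abs(p[:,1]-a0[1])<300)]
        P.append(p)
    P=np.vstack(P); P=P[np.random.default_rng(0).permutation(len(P))[:4000]]
    P=P[model(a0,P)<25]
    r=least_squares(lambda a:model(a,P),a0,loss="soft_l1",f_scale=2,x_scale=[10,10,.05,.1,.1])
    return r.x,np.median(model(r.x,P)),len(P)
E
python3 - <<'E'
from fit import *
dT=np.load("pics/top0.npy");dS=np.load("pics/scene0.npy")
a0=[570,60,.087,1.45,1.75]
for A in((dT,dS),(dT,None),(None,dS)):
    a,m,n=fit(*A,a0); print(a.round(3),m.round(2),n)
for n,d in(("top",dT),("scene",dS)):
    C=cloud(n,d)
    for nm,(u0,u1,v0,v1) in {"top":{"pot":(335,365,193,226),"jar":(340,364,152,182),"tin":(220,236,190,215),"soil":(130,180,228,262)},"scene":{"tin":(372,398,238,268),"jar":(260,285,190,225),"pot":(292,318,170,192),"soil":(462,510,240,300)}}[n].items():
        p=C[v0:v1,u0:u1].reshape(-1,3);p=p[p[:,2]>15]; z=p[:,2]
        print(n,nm,np.percentile(p,[3,50,97],axis=0).round().tolist() if len(p) else 0)
print(read_state()["joint_positions"])
E
```

```text
[5.81369e+02 5.85750e+01 9.10000e-02 1.34100e+00 1.84100e+00] 0.65 3621
[5.81613e+02 6.01020e+01 8.80000e-02 1.35700e+00 1.78200e+00] 1.54 3720
[5.85578e+02 6.88160e+01 8.50000e-02 1.42900e+00 1.83500e+00] 1.31 3100
top pot [[503.0, -139.0, 19.0], [549.0, -116.0, 60.0], [571.0, -70.0, 72.0]]
top jar [[644.0, -137.0, 29.0], [667.0, -111.0, 82.0], [695.0, -85.0, 88.0]]
top tin [[506.0, 209.0, 66.0], [545.0, 215.0, 275.0], [566.0, 261.0, 279.0]]
top soil [[387.0, 437.0, 24.0], [427.0, 462.0, 146.0], [468.0, 513.0, 154.0]]
scene tin [[534.0, 221.0, 20.0], [564.0, 247.0, 64.0], [578.0, 266.0, 74.0]]
scene jar [[653.0, -132.0, 18.0], [684.0, -97.0, 69.0], [708.0, -24.0, 89.0]]
scene pot [[503.0, -139.0, 28.0], [550.0, -114.0, 69.0], [643.0, 6.0, 194.0]]
scene soil [[402.0, 447.0, 23.0], [458.0, 491.0, 125.0], [616.0, 584.0, 299.0]]
[ 1.21600109e+00  4.23801796e-01  1.63061757e+00 -2.89176147e-05
  1.08862273e+00 -1.90055597e-02]
```

Emit:
hand_motion(plan={"moves": [[0,0,-35,0,0,-0.1065],[0,0,-35,0,0,-0.1065],[0,0,-35,0,0,-0.1065],[0,0,-35,0,0,-0.1065]]}, finger_gap=0.0)

```text
t: 0.5
ee_pos: [205.8, 589.7, 372.2]
tcp_rot: [0.148, -3.138, 0.002]
wrist_force: [0.3, 0.3, -0.0]
gripper_width: 0.328
grip_force: 0.0
```

Emit:
hand_motion(plan={"moves": [[-20,-41,0,0,0,0],[-20,-41,0,0,0,0],[-20,-41,0,0,0,0],[-20,-41,0,0,0,0],[-20,-41,0,0,0,0],[-20,-41,0,0,0,0],[-20,-41,0,0,0,0],[-20,-41,0,0,0,0]]})

```text
t: 1.3
ee_pos: [395.2, 276.1, 371.1]
tcp_rot: [0.142, -3.138, 0.0]
wrist_force: [0.6, 0.2, -0.6]
gripper_width: -0.002
grip_force: 0.0
```

```bash
cat > cf.py <<'E'
from h import *
s=read_state(); p=np.array(s["ee_pos"]); w=.091
R=cv2.Rodrigues(np.array(s["tcp_rot"]))[0]
d=p[:2]-[581.4,58.6]
print("t",round(s["t"],2),"case xyz",(d[0]*np.cos(w)+d[1]*np.sin(w)).round(1),(-d[0]*np.sin(w)+d[1]*np.cos(w)).round(1),p[2].round(1),"tool y",R[:,1].round(3),"tool z",R[:,2].round(3),"F",np.round(s["wrist_force"],1),"w",s["gripper_width"])
E
python3 cf.py
```

```text
t 1.3 case xyz -165.7 233.5 371.1 tool y [-0.09   0.996 -0.   ] tool z [-0. -0. -1.] F [ 0.6  0.2 -0.6] w -0.002100445119095222
```

Emit:
hand_motion(plan={"moves": [[-21,-41,0,0,0,0],[-21,-41,0,0,0,0],[-21,-41,0,0,0,0],[-21,-41,0,0,0,0],[-21,-41,0,0,0,0],[-21,-41,0,0,0,0],[-21,-41,0,0,0,0],[-20,-44,0,0,0,0],[0,0,0,0,0,0]]})

```text
t: 2.2
ee_pos: [592.8, -41.4, 370.4]
tcp_rot: [0.135, -3.138, 0.002]
wrist_force: [-0.2, 0.9, -0.8]
gripper_width: -0.001
grip_force: 0.0
```

```bash
python3 cf.py
```

```text
t 2.2 case xyz 2.3 -100.6 370.4 tool y [-0.086  0.996 -0.001] tool z [-0.    -0.001 -1.   ] F [-0.2  0.9 -0.8] w -0.0012723136434622988
```

Emit:
hand_motion(plan={"moves": [[0,0,40,0,0,0],[0,0,40,0,0,0],[0,0,40,0,0,0],[0,0,40,0,0,0],[0,0,30,0,0,0],[0,0,18,0,0,0],[0,0,0,0,0,0]]})

```text
t: 2.9
ee_pos: [588.4, -36.1, 160.2]
tcp_rot: [0.142, -3.132, -0.001]
wrist_force: [-1.3, 0.1, 0.3]
gripper_width: 0.0
grip_force: 0.0
```

```bash
python3 cf.py; python3 - <<'E'
from fit import *
p,dS=eyes.grab_frame("scene"); cv2.imwrite("pics/s1.png",cv2.resize(p[90:290,230:470,::-1],(720,600)))
E
```

```text
t 2.9 case xyz -1.6 -94.9 160.2 tool y [-0.09   0.996  0.001] tool z [-0.006  0.001 -1.   ] F [-1.3  0.1  0.3] w 0.00013549596898101163
```

View pics/s1.png

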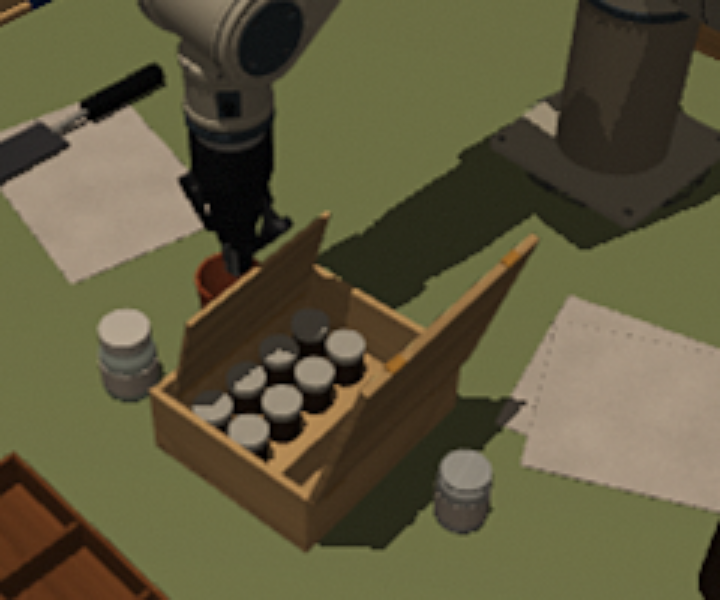

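Emit:
hand_motion(plan={"moves": [[0,15,-2,0,0,0],[0,11,4,0,0,0],[0,12,4,0,0,0],[0,9,5,0,0,0],[0,8,5,0,0,0],[0,7,7,0,0,0],[0,8,7,0,0,0],[0,6,8,0,0,0],[0,6,8,0,0,0]]})

```text
t: 3.85
ee_pos: [583.4, 45.3, 116.4]
tcp_rot: [0.141, -3.138, -0.0]
wrist_force: [0.5, -1.4, 0.9]
gripper_width: 0.002
grip_force: 0.4
```

```bash
python3 cf.py
```

```text
t 3.85 case xyz 0.8 -13.4 116.4 tool y [-0.09   0.996  0.   ] tool z [-0.  0. -1.] F [ 0.5 -1.4  0.9] w 0.0023928033905933383
```

Emit:
hand_motion(plan={"moves": [[0,4,9,0,0,0],[0,4,9,0,0,0],[0,2,7,0,0,0],[0,2,8,0,0,0],[0,0,0,0,0,0]]})

```text
t: 4.35
ee_pos: [581.7, 56.9, 83.0]
tcp_rot: [0.142, -3.136, 0.0]
wrist_force: [-0.2, -0.7, 0.5]
gripper_width: 0.001
grip_force: 0.0
```

```bash
python3 cf.py
```

```text
t 4.35 case xyz 0.1 -1.8 83.0 tool y [-0.09   0.996  0.   ] tool z [-0.002 -0.    -1.   ] F [-0.2 -0.7  0.5] w 0.0014987433137017823
```

Emit:
hand_motion(plan={"moves": [[0,1,6,0,0,0],[0,0,5,0,0,0],[0,0,3,0,0,0],[0,0,0,0,0,0]]})

```text
t: 4.75
ee_pos: [582.2, 57.7, 69.9]
tcp_rot: [0.142, -3.138, 0.0]
wrist_force: [0.1, 0.8, -0.0]
gripper_width: -0.002
grip_force: 0.0
```

```bash
python3 cf.py
```

```text
t 4.75 case xyz 0.7 -0.9 69.9 tool y [-0.09   0.996 -0.   ] tool z [-0.001 -0.    -1.   ] F [ 0.1  0.8 -0. ] w -0.002272212012677035
```

Emit:
hand_motion(plan={"moves": [[0,0,2,0,0,0],[0,0,0,0,0,0]]})

```text
t: 4.95
ee_pos: [582.4, 57.8, 68.3]
tcp_rot: [-0.142, 3.138, -0.0]
wrist_force: [0.2, 0.0, -0.1]
gripper_width: -0.001
grip_force: 0.0
```

```bash
python3 cf.py
```

```text
t 4.95 case xyz 0.9 -0.9 68.3 tool y [-0.09   0.996 -0.   ] tool z [ 0. -0. -1.] F [ 0.2  0.  -0.1] w -0.0009715016583992768
```

Emit:
hand_motion(plan={"moves": [[0,0,1,0,0,0],[0,0,1,0,0,0],[0,0,0,0,0,0]]})

```text
t: 5.25
ee_pos: [582.6, 57.8, 67.9]
tcp_rot: [-0.142, 3.138, -0.0]
wrist_force: [-4.3, -0.1, 14.9]
gripper_width: 0.001
grip_force: 7.2
```

```bash
python3 cf.py
```

```text
t 5.25 case xyz 1.1 -0.9 67.9 tool y [-0.09   0.996 -0.   ] tool z [ 0. -0. -1.] F [-4.3 -0.1 14.9] w 0.0006794061021060056
```

Emit:
hand_motion(plan={"moves": [[0,0,1,0,0,0],[0,0,0,0,0,0]]})

```text
t: 5.45
ee_pos: [582.6, 57.8, 67.7]
tcp_rot: [-0.142, 3.138, -0.0]
wrist_force: [-7.1, -1.8, 22.5]
gripper_width: -0.003
grip_force: 11.4
```

```bash
python3 cf.py
```

```text
t 5.45 case xyz 1.1 -0.9 67.7 tool y [-0.09   0.996 -0.   ] tool z [ 0.001 -0.    -1.   ] F [-7.1 -1.8 22.5] w -0.003260249018763859
```

Emit:
hand_motion(plan={"moves": [[0,0,-15,0,0,0],[0,0,-40,0,0,0],[0,0,-45,0,0,0],[0,0,-45,0,0,0],[0,0,-45,0,0,0],[0,0,-45,0,0,0],[0,0,-40,0,0,0],[0,0,-30,0,0,0],[0,0,0,0,0,0]]})

```text
t: 6.35
ee_pos: [584.5, 58.0, 376.1]
tcp_rot: [-0.141, 3.129, 0.0]
wrist_force: [0.3, 0.0, -0.2]
gripper_width: -0.002
grip_force: 0.0
```

```bash
python3 cf.py; python3 - <<'E'
from fit import *
p,dS=eyes.grab_frame("scene"); cv2.imwrite("pics/s2.png",cv2.resize(p[90:290,230:470,::-1],(720,600)))
a,m,n=fit(None,dS,[581.4,58.6,.091,0.02,1.84]);print("scene",a.round(3),m,n)
_,dT=eyes.grab_frame("top")
a,m,n=fit(dT,dS,[581.4,58.6,.091,0.02,1.84]);print("both",a.round(3),m,n)
E
```

```text
t 6.35 case xyz 3.0 -0.9 376.1 tool y [-0.09   0.996 -0.   ] tool z [ 0.01   0.001 -1.   ] F [ 0.3  0.  -0.2] w -0.002134087036354844
scene [5.81198e+02 5.86110e+01 9.10000e-02 2.50000e-02 1.83800e+00] 0.7622677006867682 3577
both [5.81223e+02 5.86180e+01 9.10000e-02 2.30000e-02 1.84000e+00] 0.8158898442828644 3531
```

View pics/s2.png

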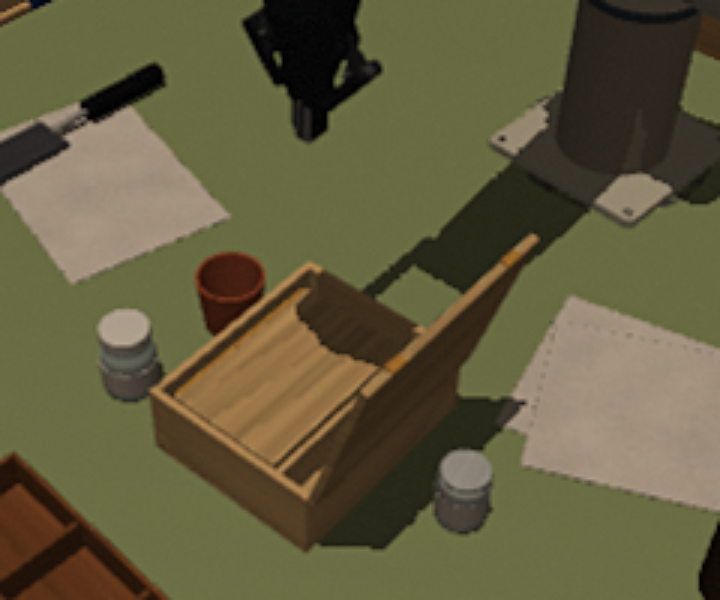

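Leaf lies flat (fit 0.02 rad), the lid is still at 1.84 and the case hasn't moved. Next, cross over the lid to its outer side.

Emit:
hand_motion(plan={"moves": [[0,40,0,0,0,0],[0,45,0,0,0,0],[0,45,0,0,0,0],[0,45,0,0,0,0],[1,40,0,0,0,0],[2,20,0,0,0,0],[0,0,0,0,0,0]]})

```text
t: 7.15
ee_pos: [556.7, 293.9, 367.9]
tcp_rot: [0.147, -3.135, 0.002]
wrist_force: [0.1, 1.0, -0.1]
gripper_width: -0.003
grip_force: 0.0
```

```bash
python3 cf.py
```

```text
t 7.15 case xyz -3.2 236.6 367.9 tool y [-0.094  0.996 -0.001] tool z [-0.004 -0.001 -1.   ] F [ 0.1  1.  -0.1] w -0.0028109988759154685
```

Emit:
hand_motion(plan={"moves": [[0,0,30,0,0,0],[0,0,35,0,0,0],[0,0,30,0,0,0],[0,0,11,0,0,0],[0,0,0,0,0,0]]})

```text
t: 7.65
ee_pos: [557.2, 290.2, 261.9]
tcp_rot: [0.14, -3.134, 0.003]
wrist_force: [0.2, 0.2, 0.5]
gripper_width: -0.004
grip_force: 0.0
```

```bash
python3 cf.py
```

```text
t 7.65 case xyz -3.0 232.9 261.9 tool y [-0.089  0.996 -0.002] tool z [-0.004 -0.002 -1.   ] F [0.2 0.2 0.5] w -0.0036464527490866123
```

Emit:
hand_motion(plan={"moves": [[0,-20,0,0,0,0],[0,-20,0,0,0,0],[0,-12,0,0,0,0],[0,-10,-2,0,0,0],[0,-10,-2,0,0,0],[0,-10,-2,0,0,0],[0,0,0,0,0,0]]})

```text
t: 8.35
ee_pos: [566.4, 209.3, 272.0]
tcp_rot: [-0.14, 3.136, 0.001]
wrist_force: [1.1, 0.4, -0.1]
gripper_width: -0.0
grip_force: 0.2
```

```bash
python3 cf.py
```

```text
t 8.35 case xyz -1.2 151.4 272.0 tool y [-0.089  0.996  0.001] tool z [ 0.002  0.001 -1.   ] F [ 1.1  0.4 -0.1] w -0.00018249797863194512
```

Emit:
hand_motion(plan={"moves": [[0,-14,2,0,0,0],[0,-14,2,0,0,0],[0,-16,0,0,0,0],[0,-14,1,0,0,0],[0,0,0,0,0,0]]})

```text
t: 8.85
ee_pos: [570.7, 149.8, 264.8]
tcp_rot: [0.138, -3.137, 0.002]
wrist_force: [-0.9, 0.2, -1.0]
gripper_width: 0.005
grip_force: 0.0
```

```bash
python3 cf.py; python3 - <<'E'
from fit import *
p,dS=eyes.grab_frame("scene"); cv2.imwrite("pics/s3.png",cv2.resize(p[90:290,230:470,::-1],(720,600)))
E
```

```text
t 8.85 case xyz -2.4 91.8 264.8 tool y [-0.088  0.996 -0.001] tool z [-0.001 -0.001 -1.   ] F [-0.9  0.2 -1. ] w 0.004692116882970434
```

View pics/s3.png

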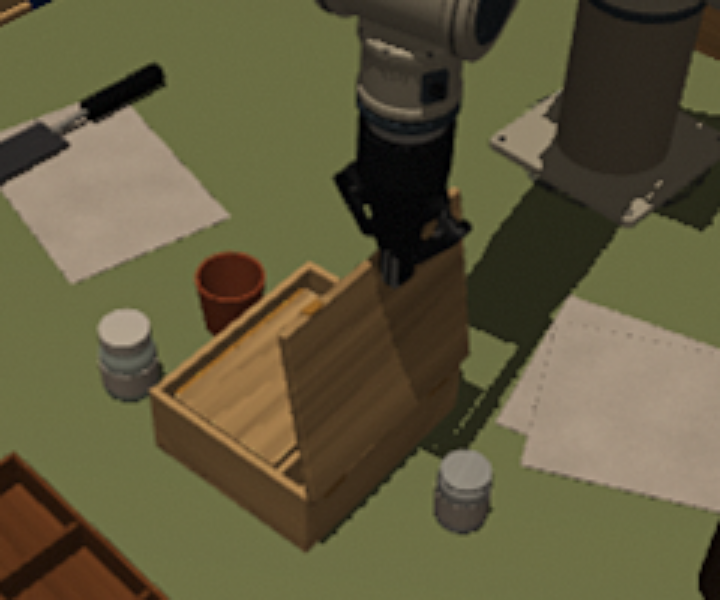

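The fingertips are on the lid's outer face, and the lid has come past vertical (tip at crop px 395,275). I'll continue along the arc.

Emit:
hand_motion(plan={"moves": [[0,-18,0,0,0,0],[0,-17,5,0,0,0],[0,-17,6,0,0,0],[0,-17,8,0,0,0],[0,-15,10,0,0,0],[0,-14,11,0,0,0],[0,-15,13,0,0,0],[0,0,0,0,0,0]]})

```text
t: 9.7
ee_pos: [579.6, 37.6, 209.6]
tcp_rot: [0.138, -3.134, 0.001]
wrist_force: [-1.6, 0.6, 0.2]
gripper_width: 0.002
grip_force: 0.0
```

```bash
python3 cf.py
```

```text
t 9.7 case xyz -3.7 -20.8 209.6 tool y [-0.088  0.996 -0.   ] tool z [-0.005 -0.001 -1.   ] F [-1.6  0.6  0.2] w 0.0018372216319526933
```

Emit:
hand_motion(plan={"moves": [[0,-12,13,0,0,0],[0,-11,15,0,0,0],[0,-9,16,0,0,0],[0,-7,16,0,0,0],[0,-5,14,0,0,0],[0,-3,14,0,0,0],[0,-2,9,0,0,0],[0,-1,7,0,0,0],[0,0,0,0,0,0]]})

```text
t: 10.6
ee_pos: [584.9, -10.1, 107.3]
tcp_rot: [0.142, -3.137, -0.0]
wrist_force: [-0.3, -0.1, 0.1]
gripper_width: -0.0
grip_force: 0.0
```

```bash
python3 cf.py
```

```text
t 10.6 case xyz -2.8 -68.7 107.3 tool y [-0.09   0.996  0.   ] tool z [-0.002  0.    -1.   ] F [-0.3 -0.1  0.1] w -4.6034218701419394e-05
```

Emit:
hand_motion(plan={"moves": [[0,0,4,0,0,0],[0,0,3,0,0,0],[0,0,1,0,0,0],[0,0,0,0,0,0]]})

```text
t: 11.0
ee_pos: [585.6, -10.0, 100.4]
tcp_rot: [-0.142, 3.138, 0.0]
wrist_force: [-0.1, -1.1, 0.8]
gripper_width: -0.002
grip_force: 0.0
```

```bash
python3 cf.py
```

```text
t 11.0 case xyz -2.0 -68.7 100.4 tool y [-0.09   0.996  0.   ] tool z [ 0.  0. -1.] F [-0.1 -1.1  0.8] w -0.0016635946523509684
```

Emit:
hand_motion(plan={"moves": [[0,0,2,0,0,0],[0,0,2,0,0,0],[0,0,1,0,0,0],[0,0,1,0,0,0],[0,0,0,0,0,0]]})

```text
t: 11.5
ee_pos: [585.6, -10.2, 95.0]
tcp_rot: [-0.142, 3.138, -0.0]
wrist_force: [-2.2, -0.4, 6.8]
gripper_width: 0.004
grip_force: 3.8
```

Emit:
hand_motion(plan={"moves": [[0,0,1,0,0,0],[0,0,1,0,0,0],[0,0,0,0,0,0]]})

```text
t: 11.8
ee_pos: [585.7, -10.2, 94.8]
tcp_rot: [-0.142, 3.138, -0.0]
wrist_force: [-8.6, 0.4, 24.9]
gripper_width: 0.002
grip_force: 12.4
```

```bash
python3 cf.py
```

```text
t 11.8 case xyz -2.0 -68.9 94.8 tool y [-0.09   0.996 -0.   ] tool z [ 0. -0. -1.] F [-8.6  0.4 24.9] w 0.0024315818570270543
```

The tip is on the stop: z is 95 and the force is rising. Retreat and check.

Emit:
hand_motion(plan={"moves": [[0,0,-10,0,0,0],[0,0,-40,0,0,0],[0,0,-45,0,0,0],[0,0,-45,0,0,0],[0,0,-45,0,0,0],[0,0,-20,0,0,0],[0,0,0,0,0,0],[0,0,0,0,0,0],[0,0,0,0,0,0]]})

```text
t: 12.7
ee_pos: [584.5, -10.1, 295.5]
tcp_rot: [0.142, -3.135, -0.0]
wrist_force: [-0.2, 0.4, -0.0]
gripper_width: 0.0
grip_force: 0.0
```

```bash
python3 - <<'E'
from fit import *
p,dS=eyes.grab_frame("scene"); cv2.imwrite("pics/s4.png",cv2.resize(p[90:290,230:470,::-1],(720,600)))
_,dT=eyes.grab_frame("top")
a,m,n=fit(None,dS,[581.4,58.6,.091,0.0,0.02]);print(a.round(3),m,n)
for n,d in(("scene",dS),("top",dT)):
    P=cloud(n,d).reshape(-1,3);P=P[np.isfinite(P).all(1)]
    c,s=np.cos(.091),np.sin(.091);Q=(P[:,:2]-[581.4,58.6])@np.array([[c,-s],[s,c]])
    k=(abs(Q[:,0])<110)&(abs(Q[:,1])<90)&(P[:,2]>85)&(P[:,2]<120)
    f=np.polyfit(Q[k,1],P[k,2],1); print(n,k.sum(),"slope",f)
E
```

```text
[5.81051e+02 5.98270e+01 9.10000e-02 5.84100e+00 9.00000e-03] 1.3383212568825575 3606
scene 3445 slope [-5.11276048e-05  9.60735618e+01]
top 1999 slope [3.13335871e-03 9.41696029e+01]
```

View pics/s4.png

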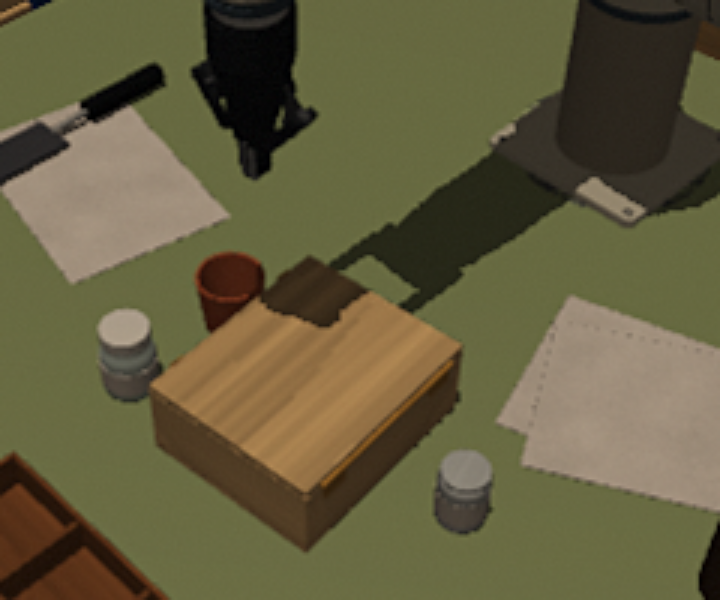

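The lid is shut flat at 95 mm with a slope of about 0. The case and the other things stand where they were, and the gripper is clear.

```bash
python3 -c "
from workcell import robot, eyes, job, read_state
print(job.close_job())"
```

```text
the job is handed in; nothing more can be done
None
```

The leaf was pushed flat (measured about 0.02 rad), then the lid was swung fully shut over it (slope about 0, top at 95 mm); the case stayed within about 1 mm, the nearby things looked undisturbed in the last picture, and the job was handed in at about 13 s, with no verdict returned.

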